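# Clamp a mould on the vibrating table and switch it on

## Robot

A 6-joint arm with a two-finger parallel gripper is mounted at the origin on the work surface. World frame = base frame: x ahead of the robot, y to its left, z up, the work surface at z = 0. Lengths are in m, angles in degrees, forces in N, time in s.
With the tool pointing down it reaches from about 0.275 to 0.875 m from the base axis. Payload 12.5 kg.
Tool frame: the origin (TCP) lies where the fingers leave the gripper's body, on its centre line; the fingertips stand 73 mm ahead of it and the grasp point (between the pads) lies 54 mm ahead of it (pinch_z is the distance from the TCP to the grasp point, in m); z points along the fingers, y is the line along which they close (so a half turn about z gives the same grasp; the last joint's range is limited). The gripper opens to 85 mm and grips with 20 to 120 N. Pads are 22 mm wide; open, the fingers measure 114 mm over their backs; the gripper's body (76 mm by 85 mm) begins 54 mm behind the grasp point. The pads swing forward as they close: fully open they stand 13 mm farther back than shut.
Start: joints at [62.246, 20.094, 94.641, -0, 65.266, -4.847], TCP at [0.214, 0.507, 0.304] pointing down, gripper open.
Joint ranges: [-157.81, 157.81], [-45, 120.19], [0.68, 151.7], [-89.99, 269.99], [4.06, 180], [-164.3, 164.3]. Speed limits (degrees/s): [127.2, 127.2, 159.86, 180, 180, 180].

## Interface

Orientations are given as [roll, pitch, yaw] about the fixed x, y, z axes, in that order (R = Rz(yaw) Ry(pitch) Rx(roll)).
In Python, from workcell import goto, move_l, set_joints, gripper_to, hold, ik, get_state, grab_frame, IKError, hand_in, pinch_z gives the robot as it stands. Calls block until the motion is done:
- goto(position, orientation): joint-space move of the TCP to a pose.
- move_l(position, rate=0.15, rotation=None): straight line of the TCP; rotation=None keeps the orientation; rate is the mean speed in m/s.
- set_joints(angles): joint-space move.
- gripper_to(opening): finger opening in m; the grip force is fixed at half the most; returns when the fingers have stopped.
- hold(seconds).
- ik(position, orientation): joint angles nearest the present ones, or None.
- get_state(): the state.
- grab_frame(name): name is "side" or "top" or "wrist"; returns a dict with "color" (420x560x3 uint8, red, green, blue), "intrinsics" (3x3 intrinsics, pixels), "k1" (the pictures are not rectified: a ray, as slopes to the right and down, at radius r is drawn at 1 + k1 r^2 times it, then the intrinsics apply), "R" (3x3) and "t" (3): a world point X has camera coordinates R X + t. Camera axes: x right, y down, z forward; pixel columns grow to the right and rows downward; lengths in m; the calibration is good to about 2 mm. A picture is of the moment at which its call begins. There is no depth.
A pose or a line that the arm cannot do raises IKError and nothing moves.
- hand_in(): hands the job in; it is judged then, once.
The state is a dict: "time_s": time; "joint_pos": joint angles; "joint_velocities": joint speeds; "joint_torque": joint torques, N m; "ee_pos": TCP position; "tcp_rot": TCP orientation; "force": force on the tool from outside, world axes, zero at the start; "wrist_torque": the same for the moment, N m; "grip_width": finger opening in m; "grasp_force": force on a finger pad.
Only numpy, scipy, OpenCV 4.12 (cv2) and the standard library are available. Lean on these libraries where they do the work, as an engineer would, in place of code of your own. Each camera call takes 0.05 s, during which the arm holds its last target. There are 200 camera calls.

## Task

Get the plaster mould ready to be shaken free of bubbles: with your fingertips, push the lever of the clamp with the wide bar pad fully down, then the lever of the clamp with the round disc pad fully down, and only then switch the vibrating table on by pressing the raised end of the big rocker on the grey switch box fully in. Only press: do not pick up or shift the mould or the wooden plug standing on it, do not press the round stop button on the box, leave the other things on the bench where they are, and take the hand away at the end.

Things in the scene. Friction and masses are not known exactly. Their poses are not given: they have to be found in the camera images.
- plate: vibrating table, fixed: aluminium plate 310 x 340 mm on a blue base, its top 50 mm above the bench. Origin at bench height under the plate's centre; x is the 310 mm side pointing away from the robot, z up
- mould: plaster mould in a square frame of four white boards (about 150 mm over the overlapping ends, top 62 mm above its underside) on a brown wooden base board 180 x 270 x 12 mm, lying loose on the plate between the clamps, about 0.9 kg. Origin: centre of the base board's underside. To be left in place
- plug: turned wooden plug, 32 mm wide, 30 mm tall, standing loose on top of the plaster inside the frame. Origin: centre of its underside. To be left in place
- bar_hinge (a point): hinge axis of the clamp with the wide bar pad, 86 mm above the bench, at one of the plate's two far corners (either one). Its x axis is the plate's x, and the lever reaches from here to -x. The steel cheeks around it rise 9 mm above the axis
- bar_pad (a point): centre of the top of the wide bar pad (26 mm along the lever, 60 mm across it, black) near the end of the lever, 100 mm from the hinge and 9 mm above the lever's centre line; turns with the lever. The lever is a steel bar 115 mm long, 12 mm wide, 8 mm thick
- bar_lever (a joint): angle of this lever above level, rad: 0 = fully down (clamped; pad top level, 95 mm above the bench, rubber foot on the base board; hard stop), starts at 0.65 to 0.95. It stays where it is left; friction takes about 2.5 N at the pad, more nearer the hinge
- disc_hinge (a point): hinge axis of the clamp with the round disc pad, at the plate's other far corner, otherwise the same as bar_hinge
- disc_pad (a point): centre of the top of the round disc pad (32 mm across, black), placed on its lever just as bar_pad is; turns with the lever
- disc_lever (a joint): angle of this lever above level, rad: same as bar_lever
- control: grey switch box, fixed, 170 (x) x 100 (y) x 60 mm tall, on the left or the right of the vibrating table. Origin: centre of its underside; z up; the rocker is at its -x end (nearer the robot), the stop button (26 mm round, at x +50, y +24 mm) and the speed dial (x +50, y -24 mm) at its +x end
- rocker_end (a point): point on top of the raised end of the black rocker, to be pressed down: 18 mm from the rocker's pivot towards the box's +x; turns with the rocker. The rocker is 56 mm (along the box's x) by 28 mm, its two halves dished to a shallow V; its pivot is at x -40, y 0, 66 mm above the bench. Off, this half slopes up by 0.44 rad; on, it lies level, its top about 73 mm above the bench
- rocker (a joint): rocker angle, rad: 0 = off, 0.44 = on (hard stop); it stays where it is left; friction takes about 3.5 N at rocker_end
- stop (a joint): travel of the round stop button, m: 0 = up, 0.006 = fully pressed. Not to be pressed
- scale: low white bench scale, 200 x 150 x 38 mm, fixed, on the side of the vibrating table without the switch box. Origin: centre of its underside
- cup: white plastic cup, 72 mm across, 100 mm tall, standing loose on the scale. Origin: centre of its underside
- screwdriver: screwdriver with green handle lying on the bench, loose; x along it
- brush: flat brush lying on the bench, loose; x along it
- carton: dark green carton 50 x 80 x 110 mm tall, loose. Origin: centre of its underside
- jar: jar, 68 mm across, 90 mm tall, loose. Origin: centre of its underside
There are look-alikes about, which are no part of the job. Leave any green look-alike of the control alone.

How it is judged:
By the outcome, as a careful person would: the job done as asked, in the order asked, and still so for the second after the job is handed in, with the robot touching nothing.
It also fails if it takes over 51 s, if anything falls off the work surface, if the arm or the gripper's body presses on something with over 40 N, if the wrist force passes 120 N, or if a joint passes its speed limit or range.

## Working session

There is one attempt and no reset: what is moved stays moved. The work goes in short steps, each a Python script; the robot and the scene stay as the last script left them, time stands still between calls to the robot, and variables do not carry over. Pictures are saved under pics/ and viewed, at most 10 in all, crops included, and the job is handed in when it is done.

```bash
mkdir -p pics
cat > h.py <<'E'
import numpy as np, cv2
from workcell import *
def snap(n,f):
    d=grab_frame(n); cv2.imwrite(f'pics/{f}.png',d['color'][:,:,::-1]); np.save(f'pics/{f}.npy',d,allow_pickle=True); return d
def load(f): return np.load(f'pics/{f}.npy',allow_pickle=True).item()
def ray(d,u,v):
    K=np.array(d['intrinsics']); k=float(d['k1'])
    p=cv2.undistortPoints(np.array([[[u,v]]],float),K,np.array([k,0,0,0.]))[0,0]
    R=np.array(d['R']);t=np.array(d['t'])
    return -R.T@t, R.T@np.array([p[0],p[1],1])
def onz(d,u,v,z):
    c,r=ray(d,u,v); return c+r*(z-c[2])/r[2]
def proj(d,X):
    R=np.array(d['R']);t=np.array(d['t'])
    return cv2.projectPoints(np.array(X,float).reshape(-1,1,3),cv2.Rodrigues(R)[0],t,np.array(d['intrinsics']),np.array([d['k1'],0,0,0.]))[0][:,0]
E
python3 - <<'E'
from h import *
for n in('top','side'):
    d=snap(n,n+'0'); print(n,d['k1'],np.round(-np.array(d['R']).T@d['t'],3))
s=get_state();print(s['time_s'],s['grip_width'],pinch_z)
E
```

```text
top -0.021933429760099765 [ 0.431 -0.017  1.155]
side -0.044139879794175975 [ 0.097 -0.524  0.919]
0.1 0.08524277535482484 0.0539
```

View pics/top0.png

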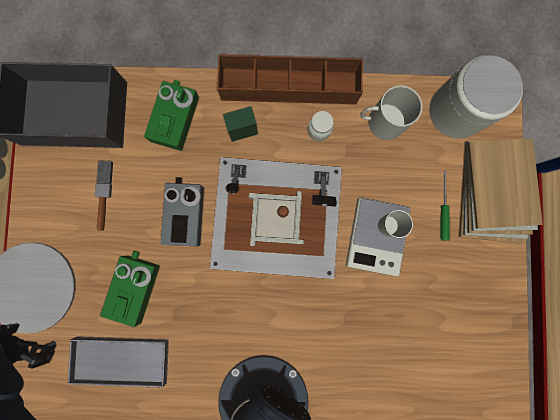

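View pics/side0.png

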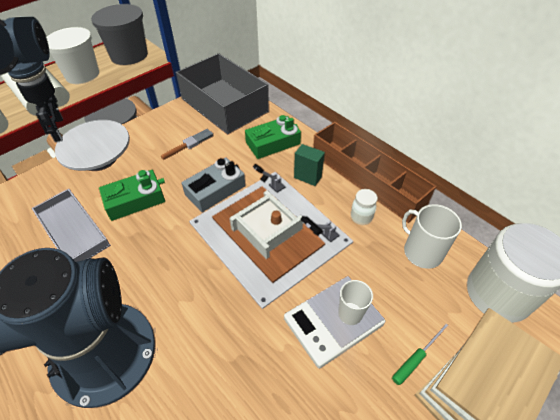

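The top view shows the plate with corners near (222,157), (341,166), (334,278) and (211,268). The disc clamp is at the far left (pad about 232,187) and the bar clamp at the far right (pad about 324,200). The grey box is on the left at about (182,213), with its rocker at (180,229). Next I'll enlarge both views.

Run:
```python
from h import *
a=cv2.imread('pics/top0.png')[145:290,150:350]; b=cv2.imread('pics/side0.png')[145:315,175:365]
cv2.imwrite('pics/tc.png',cv2.resize(a,None,fx=4,fy=4,interpolation=cv2.INTER_CUBIC)[:600])
cv2.imwrite('pics/sc.png',cv2.resize(b,None,fx=3.5,fy=3.5,interpolation=cv2.INTER_CUBIC)[:600])
d=load('top0')
for c in [(222,157),(341,166),(334,278),(211,268)]: print(onz(d,*c,.05).round(4))
```

```text
[0.6693 0.1332 0.05  ]
[ 0.6527 -0.1988  0.05  ]
[ 0.3438 -0.1831  0.05  ]
[0.3624 0.1517 0.05  ]
```

View pics/tc.png

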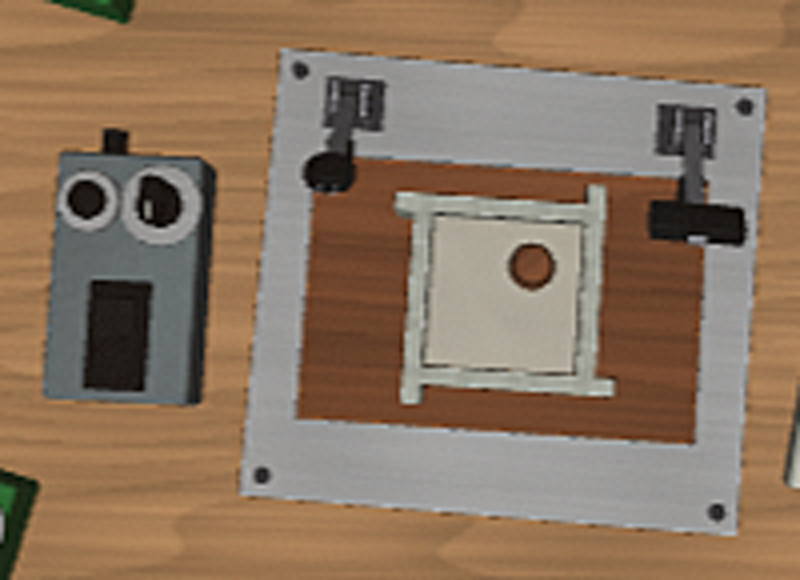

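View pics/sc.png

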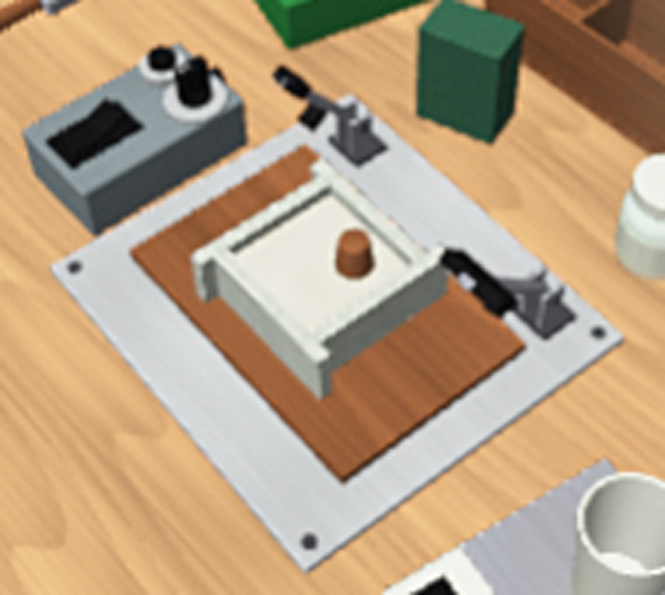

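Enlarged crops: in tc.png the disc pad is at (330,170), the bar pad at (698,222), the cheeks at (355,103) and (686,130), and the rocker spans (92,281) to (145,391). In sc.png the disc pad is at (293,82) and the bar pad at (478,282).

Run:
```python
from h import *
T,S=load('top0'),load('side0')
t=lambda u,v:((u+.5)/4-.5+150,(v+.5)/4-.5+145)
s=lambda u,v:((u+.5)/3.5-.5+175,(v+.5)/3.5-.5+145)
def tri(p,q):
    c1,r1=ray(T,*p);c2,r2=ray(S,*q)
    k=np.linalg.lstsq(np.c_[r1,-r2],c2-c1,rcond=None)[0]
    a,b=c1+k[0]*r1,c2+k[1]*r2
    return (a+b)/2,np.linalg.norm(a-b)
P=np.array([onz(T,*t(*c),.05)[:2] for c in[(281,49),(765,89),(737,535),(241,495)]])
c=P.mean(0); ex=(P[0]+P[1]-P[2]-P[3]);yaw=np.degrees(np.arctan2(ex[1],ex[0]))
ey=(P[0]+P[3]-P[1]-P[2]);print('plate',c,yaw,np.degrees(np.arctan2(-ey[0],ey[1])),np.hypot(*ex)/2,np.hypot(*ey)/2)
a=np.radians(yaw);R=np.array([[np.cos(a),np.sin(a)],[-np.sin(a),np.cos(a)]])
for n,p,q,h in(('disc',(330,170),(293,82),(355,103)),('bar',(698,222),(478,282),(686,130))):
    X,e=tri(t(*p),s(*q)); H=onz(T,*t(*h),.09)
    print(n,X.round(4),'gap',e.round(4),'plate fr',(R@(X[:2]-c)).round(4),'hinge',H.round(4),(R@(H[:2]-c)).round(4))
B=np.array([onz(T,*t(*k),.06)[:2] for k in[(62,153),(205,160),(190,404),(45,397)]])
print('box',B.round(4),B.mean(0).round(4))
ex=(B[0]+B[1]-B[2]-B[3])/2;print(np.degrees(np.arctan2(ex[1],ex[0])),np.hypot(*ex),np.hypot(*(B[0]+B[3]-B[1]-B[2]))/2)
for k,z in(((92,281),.08),((152,283),.08),((145,391),.07),((83,388),.07),((88,200),.06),((160,207),.06)):print(onz(T,*t(*k),z).round(4))
```

```text
plate [ 0.50597174 -0.02184963] -2.9031644635735296 -3.2120383898832134 0.3082534517237353 0.338085340074025
disc [0.5696 0.0897 0.1638] gap 0.0001 plate fr [0.0579 0.1146] hinge [0.6255 0.0826 0.09  ] [0.1141 0.1104]
bar [ 0.5441 -0.1403  0.1531] gap 0.0003 plate fr [ 0.044  -0.1164] hinge [ 0.6131 -0.1392  0.09  ] [ 0.1129 -0.1118]
box [[0.5911 0.2851]
 [0.5888 0.1868]
 [0.4221 0.19  ]
 [0.4242 0.2884]] [0.5065 0.2376]
-1.108066828718317 0.16681342599492843 0.09836379247829302
[0.5024 0.2552 0.08  ]
[0.5021 0.215  0.08  ]
[0.43   0.2187 0.07  ]
[0.431  0.2604 0.07  ]
[0.5591 0.2657 0.06  ]
[0.5556 0.2162 0.06  ]
```

```bash
cat >> h.py <<'E'
a0=np.radians(-3.05); C=np.array([.506,-.0218])
def w(px,py): return C+np.array([[np.cos(a0),-np.sin(a0)],[np.sin(a0),np.cos(a0)]])@[px,py]
HX=.117
def pad(a,y): # pad top centre at lever angle a
    p=w(HX-.1*np.cos(a)+.009*np.sin(a),y); return np.array([*p,.086+.1*np.sin(a)+.009*np.cos(a)+.073])
RPY=[180,0,-3]
def F(): return np.array(get_state()['force'])
def press(p,lim=22,dmax=.012):
    z=p[2]
    while z>p[2]-dmax:
        z-=.0015; move_l([p[0],p[1],z],rate=.03); f=F()
        if abs(f[2])>lim: break
    print('press end z',round(z-.073,4),'F',f.round(1),'act',np.round(get_state()['ee_pos'],4))
def lever(a,y):
    p=pad(a,y); goto(p+[0,0,.05],RPY); print('over',get_state()['time_s'])
    for k in np.linspace(a,0.03,7):
        move_l(pad(k,y),rate=.08); print(round(k,2),F().round(1))
    q=pad(0,y); press(q)
    return q
E
python3 - <<'E'
from h import *
for y in(-180,-90,-3,87,177):
    print(y,[None if (j:=ik(p,[180,0,y])) is None else np.round(j) for p in (pad(.7,-.1145),[.4845,.238,.16])])
s=get_state();print(s['tcp_rot'])
E
```

```text
-180 [array([ -19.,   26.,   97.,    0.,   57., -109.]), array([ 21.,  30., 103.,   0.,  47., -69.])]
-90 [array([-19.,  26.,  97.,  -0.,  57., 161.]), array([  21.,   30.,  103.,   -0.,   47., -159.])]
-3 [array([-19.,  26.,  97.,  -0.,  57.,  74.]), array([ 21.,  30., 103.,  -0.,  47., 114.])]
87 [array([-19.,  26.,  97.,  -0.,  57., -16.]), array([ 21.,  30., 103.,  -0.,  47.,  24.])]
177 [array([ -19.,   26.,   97.,    0.,   57., -106.]), array([ 21.,  30., 103.,   0.,  47., -66.])]
[-1.79940679e+02 -6.23713559e-03  1.57091308e+02]
```

Run:
```python
from h import *
gripper_to(0)
q=lever(.68,-.1145)
move_l(q+[0,0,.10],rate=.25)
print(get_state()['time_s'],get_state()['grip_width'])
snap('side','s1');snap('top','t1')
b=cv2.imread('pics/s1.png')[125:315,175:385]
cv2.imwrite('pics/s1c.png',cv2.resize(b,None,fx=3,fy=3,interpolation=cv2.INTER_CUBIC))
```

```text
over 3.4333
0.68 [-0.4  0.3 -0.3]
0.57 [-0.6  0.3  0.6]
0.46 [ 0.4 -0.2 -0.2]
0.36 [-0.3  0.4  1. ]
0.25 [ 0.  -0.2  0.3]
0.14 [ 0.1 -0.6  0.8]
0.03 [-0.2  1.   0.9]
press end z 0.092 F [-8.8  2.6 28.8] act [ 0.5173 -0.1372  0.1672]
7.0167 4.988023483767027e-06
```

View pics/s1c.png

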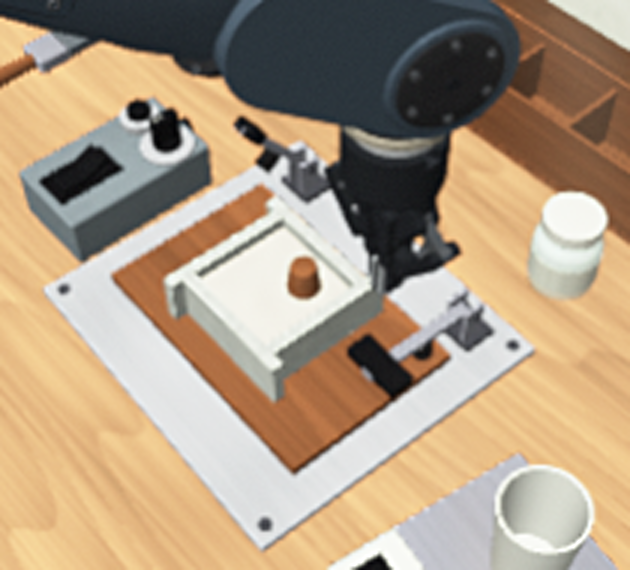

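s1c.png shows the bar lever lying down, with its pad at (380,362) and the mould and plug undisturbed. I'll check the pad's position against the value for fully down, and whether the mould has shifted.

Run:
```python
from h import *
S=load('s1')
for z in(.095,.105):print(onz(S,(380.5)/3-.5+175,362.5/3-.5+125,z).round(4))
for n in(0,.05,.1):
  print(n,pad(n,-.1145)-[0,0,.073],(proj(S,pad(n,-.1145)-[0,0,.073])[0]+.5-[175,125])*3)
```

```text
[ 0.5141 -0.1396  0.095 ]
[ 0.509  -0.1443  0.105 ]
0 [ 0.51688367 -0.13704233  0.095     ] [380.73581839 358.76675939]
0.05 [ 0.51745764 -0.13707292  0.09998667] [381.4870635  355.03826769]
0.1 [ 0.51827978 -0.13711672  0.10493838] [382.46584843 351.15203786]
```

Run:
```python
from h import *
q=lever(.82,.1145)
move_l(q+[0,0,.10],rate=.25)
r=np.array([.4845,.238,.08+.073])
goto(r+[0,0,.08],RPY)
print(get_state()['time_s'])
snap('side','s2');snap('top','t2')
b=cv2.imread('pics/s2.png')[125:315,165:375];c=cv2.imread('pics/t2.png')[145:290,150:350]
cv2.imwrite('pics/s2c.png',np.hstack([cv2.resize(b,(400,362)),cv2.resize(c,(400,362))]) )
```

```text
over 8.0417
0.82 [ 0.6 -0.4 -0.3]
0.69 [-0.7 -0.7 -0.3]
0.56 [ 0.5  0.2 -0.5]
0.42 [ 0.6  0.5 -0.1]
0.29 [ 0.1 -0.7  0.1]
0.16 [ 0.4 -0.7  0.5]
0.03 [-0.7  0.5 -0.1]
press end z 0.092 F [-9.1 -1.6 27.8] act [0.5295 0.0917 0.1672]
12.5
```

View pics/s2c.png

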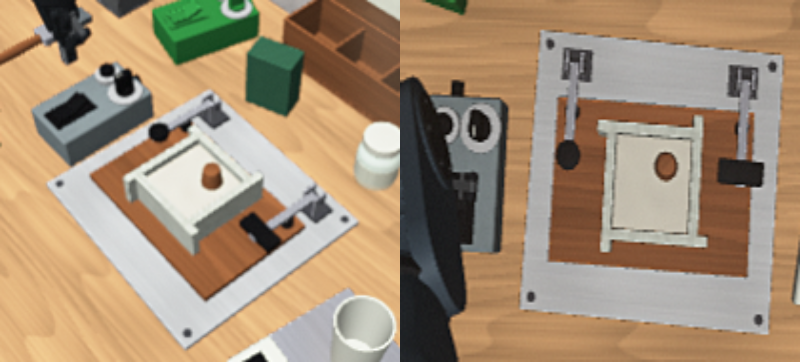

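The picture shows both levers down, with the mould and plug in place and the fingers above the rocker. Next I'll press the rocker.

Run:
```python
from h import *
print(proj(load('s2'),[[.4845,.238,.16]]), get_state()['ee_pos'])
r=np.array([.4845,.238,.079+.073])
move_l(r+[0,0,.012],rate=.12); print(F().round(1))
press(r,lim=20,dmax=.011)
move_l(r+[0,0,.12],rate=.2)
goto([.32,.42,.32],RPY)
hold(.3)
print(get_state()['time_s'],F())
snap('side','s3');snap('top','t3')
b=cv2.imread('pics/s3.png')[125:315,165:375];c=cv2.imread('pics/t3.png')[145:290,150:350]
cv2.imwrite('pics/s3c.png',np.hstack([cv2.resize(b,(400,362)),cv2.resize(c,(400,362))]) )
```

```text
[[201.51725762 156.06325662]] [0.4849213  0.23710045 0.23276636]
[-0.4  0.5 -0.1]
press end z 0.067 F [-9.5 -4.4 33.6] act [0.4846 0.2381 0.1422]
17.7667 [ 0.49667199  0.15329756 -0.79956995]
```

View pics/s3c.png

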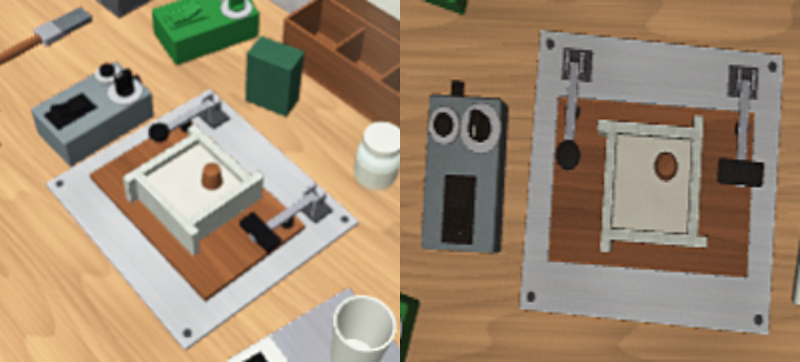

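The rocker now looks raised at its near end in the side view. I'll compare before and after close up.

Run:
```python
from h import *
o=[cv2.resize(cv2.imread(f'pics/{n}.png')[155:205,178:243],(400,308),interpolation=cv2.INTER_CUBIC) for n in('side0','s3')]
o=np.hstack(o); o=np.clip(o.astype(float)*1.6,0,255).astype(np.uint8)
cv2.imwrite('pics/cmp.png',o)
S=load('s3')
b=np.radians(-1.1);c=np.array([.5065,.2376])
def P(x,y,z): return [c[0]+x*np.cos(b)-y*np.sin(b),c[1]+x*np.sin(b)+y*np.cos(b),z]
for nm,hf,hn in(('off',.073+.012,.073),('on',.073,.085)):
  pts=[P(-12,0,0)]
  pts=[P(-.012,.014,hf),P(-.012,-.014,hf),P(-.04,-.014,.071),P(-.068,-.014,hn),P(-.068,.014,hn)]
  print(nm,((proj(S,pts)-[178,155])*400/65).round().tolist())
```

```text
off [[170.0, 97.0], [203.0, 128.0], [159.0, 176.0], [109.0, 201.0], [77.0, 169.0]]
on [[173.0, 114.0], [206.0, 145.0], [159.0, 176.0], [105.0, 184.0], [73.0, 152.0]]
```

View pics/cmp.png

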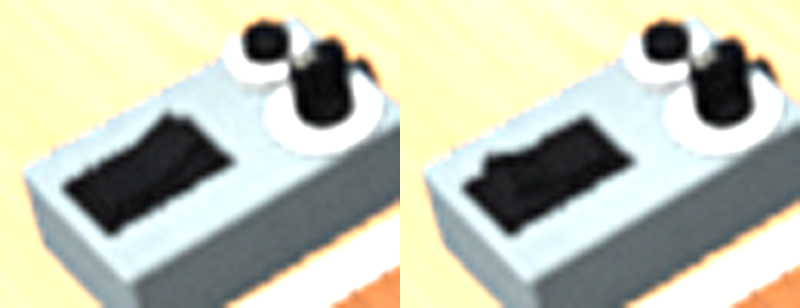

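The two crops are mirror images: the far end was raised before, at (170,115). Now it lies level and the near end stands up, so the rocker is fully on. The stop button and dial look unchanged.

```bash
python3 -c "
from workcell import *
print(hand_in())"
```

```text
the job is handed in; nothing more can be done
None
```

I pushed the bar lever fully down, then the disc lever, then pressed the rocker on; the mould, plug and stop button look undisturbed in the pictures, the hand is clear, and the job was handed in at about 18 s.

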